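# Clamp a grinding jar in a bench ball mill

### The job

Get the ball mill ready for a run: stand the tall grinding jar in the mill's round seat, swing the yoke over it until it is home against its stud, and turn the T-handle clockwise until the rising resistance shows that the jar is firmly clamped, without overtightening it. Leave the rest of the bench as it is and let go.

Things in the scene. Friction and masses are not known exactly. Their poses are not given: they have to be found in the camera images.
- tall_jar_mid (a point): the tall grinding jar: a plain closed steel cylinder 56 mm in diameter and 70 mm tall, about 0.6 kg, with a knurled screw lid (the top 16 mm, same diameter, flat top), loose and upright on the bench. The point is its centre, 35 mm above its underside.
- tall_jar: the same tall jar; origin at the centre of its underside, z up.
- mill: the bench ball mill, fixed: a white box from 120 mm in front of to 130 mm behind its origin and 100 mm to either side, 78 mm high, with a plate on top up to 98 mm. Origin on the bench, straight under the jar seat; x to its back, y to its left, z up.
- seat (a point): the jar seat on the mill's plate: middle of the flat seat floor, 98 mm above the bench, on which the jar stands; axes as the mill's. The steel ring round it is 10 mm high, 61 mm inside and 74 mm outside diameter.
- stud (a point): top centre of the headed steel stud, 75 mm to the right (-y) of the seat, 215 mm above the bench: 14 mm diameter, its head 24 mm. The closed yoke hooks round it from behind, under its head.
- pivot (a point): point on the yoke's vertical hinge axis, on a 20 mm steel column 75 mm to the left (+y) of the seat; 195 mm above the bench, mid-height of the yoke. The yoke is a dark steel bar 34 mm wide, 22 mm thick (184 to 206 mm above the bench), reaching when closed over the seat to the stud. It carries the clamp screw 75 mm from this axis, straight above the seat when closed.
- yoke_knob (a point): centre of the upright round black grip on the yoke's free end, for swinging it (a push from behind is enough): 22 mm in diameter, 24 mm tall, 238 mm above the bench (32 mm above the yoke's top face), on a stem 20 mm high and 10 mm thick; 178 mm from the pivot axis and 4 mm (0.02 rad) behind the yoke's centre line.
- yoke (a joint): swing of the yoke about the pivot, rad: 0 is home (along the mill's -y axis, stopped at the stud, screw over the seat); grows as it swings back to open, anticlockwise seen from above, so closing is clockwise. Starts open at 1.7 to 2.1; stays where it is left (friction about 0.25 Nm).
- handle (a point): centre of the T-handle's hub: a flat-sided steel block 30 mm long (x, along the cross bar), 14 mm wide (y: the flat sides to grip), 18 mm high, 256 mm above the bench at screw 0, sinking with the screw. Cross bar 9 mm thick, 14 mm end balls, 104 mm long over all. Rubber bush: gives 0.25 rad per Nm against the screw. Below the hub 35 mm of bare 12 mm screw (less as it sinks), then a 28 mm brass bush on the yoke.
- screw (a joint): turn of the clamp screw, rad: 0 is wound fully up, stop at 7.4; grows clockwise seen from above, feeding the screw down 8 mm a turn (1.27 mm per rad). Starts at 1.5 to 2.6, clear of a seated tall jar; meets it at about 3.9. Takes about 0.05 Nm running free, then some 0.5 Nm more per radian: 0.4 to 0.7 Nm is firmly clamped, 1 Nm overtight. Stays where it is left.
- foot: the round rubber-faced pressure foot (24 mm diameter, 8 mm high) at the lower end of the screw, turning with it; origin at the centre of its underside, 5 mm above a seated tall jar's lid at screw 0. Once on the jar it presses about 100 N harder for each further radian of the screw; 70 to 150 N is a good clamping force.
- short_jar_mid (a point): a bystander: a like steel jar of the same diameter (56 mm), only 40 mm tall, so too low for the clamp. The point is its centre, 20 mm up.
- bottle: a bystander: upright glass bottle with a cap, 60 mm in diameter, 115 mm tall, loose; origin at the centre of its underside.
- beaker: a bystander: upright glass beaker, 68 mm in diameter, 85 mm tall, loose; origin at the centre of its underside.
- tip_box: a bystander: clear plastic box 85 x 125 x 65 mm, loose; origin at the centre of its underside.
- ball_dish: a bystander: white porcelain dish of steel grinding balls, 90 mm in diameter, 30 mm tall, loose; origin at the centre of its underside.
- brush: a bystander: wooden brush 170 mm long lying on the bench, loose.

How it is judged:
On the way, in this order (a step that is already met when the one before it is completed fails the run):
1. the tall jar stands in the mill's seat (horizontal distance between tall_jar_mid and seat below 0.006 m and z of tall_jar in the frame of seat below 0.003 m and angle between tall_jar's own z axis and vertical below 0.05 rad), for 0.2 s.
2. the yoke is swung home over the jar (value of joint yoke below 0.06 rad), for 0.2 s.
At the end, for the whole second after the job is handed in: The tall jar stands upright and at rest in the seat (centred within 6 mm, fully down within 3 mm), the yoke is home (within 0.06 rad), and the screw's foot presses on the jar's lid with more than 50 N (and never with more than 210 N) (all of step 1 and value of joint yoke below 0.06 rad and contact force between foot and tall_jar above 50 N and linear speed of tall_jar below 0.02 m/s); the robot touches nothing.
It fails at once if the jar is overtightened (more than 210 N) (contact force between foot and tall_jar above 210 N).
It fails at once if something else on the bench is disturbed (moved by more than 30 mm) (distance of any of short_jar_mid, bottle, beaker, tip_box, ball_dish, brush from where it was at the start of the episode above 0.03 m).
It also fails if it takes over 70 s, if anything falls off the work surface, if the arm or the gripper's body presses on something with over 40 N, if the wrist force passes 120 N, or if a joint passes its speed limit or range.

### The arm

A 7-joint arm with a two-finger parallel gripper is mounted at the origin on the work surface. World frame = base frame: x ahead of the robot, y to its left, z up, the work surface at z = 0. Lengths are in m, angles in rad, forces in N, time in s.
With the tool pointing down it reaches from about 0.425 to 0.925 m from the base axis. Payload 6.8 kg.
Tool frame: the origin (TCP) lies at the very end of the fingers, on their centre line; the grasp point (between the pads) lies 19 mm behind it (bot.grasp_offset is the distance from the TCP to the grasp point, in m); z points along the fingers, y is the direction in which the jaws open and shut (so a half turn about z gives the same grasp; the last joint's range is limited). The gripper opens to 85 mm and grips with 20 to 120 N. Pads are 22 mm wide; open, the fingers measure 114 mm over their backs; the gripper's body (76 mm by 85 mm) begins 54 mm behind the grasp point. The pads swing forward as they close: fully open they stand 13 mm farther back than shut.
Start: joints at [1.22, 0.477, 0.022, 1.555, -0.011, 1.109, -0.083], TCP at [0.162, -0.655, 0.231] pointing down, gripper open.
Joint ranges: [-2.96, 2.96], [-0.34, 2.1], [-1.41, 1.46], [0.24, 2.44], [-1.37, 4.51], [0.17, 1.92], [-2.96, 2.96]. Speed limits (rad/s): [2.39, 2.39, 3.14, 3.14, 3.14, 3.14, 3.14].

### API

Orientations are given as a unit quaternion [w, x, y, z].
In Python, from station import monitor, cams, bot, finder gives the robot as it stands.
- The arm moves only by the tool jog_arm, never from a script. Its argument "plan" is a list of rows, each an object of numbers: "x", "y", "z": the shift along the tool's x, y, z as a fraction of full scale; "wx", "wy", "wz": the turn, a rotation vector about the tool's x, y, z as a fraction of full scale. A call has 1 to 12 rows; each row is the pose to reach, as a shift and turn from the pose measured when the call began, along the tool's axes at that moment, turning the shorter way round; what a row does not reach only later rows make up. Full scale, the value 1, is 20 cm for a shift and 180 degrees for a turn. A row lasts 1/12 s, in which the tool goes at most 41.7 mm and 7.16 degrees, less where a joint would pass 70% of its speed; a pose out of reach is approached as far as the arm can. A call with a number of a shift or a turn outside -1 to 1 is refused whole. A call with a gripper value outside its range is refused whole. "hand" is the opening, from -1 (shut) to 1 (fully open), set as the call begins (left out, the last holds). The fingers move at their own pace and stop on an object; "grip_force" is the grip in N (left out, the last holds). Time passes only in rows, so rows that repeat a pose let the fingers close. It gives the time, the measured TCP pose, the force and the opening at its end, in the units of the state.
- monitor.get_obs(): the state, without advancing time (a new reading comes with each control period).
- cams.read_camera(name): name is "side" or "top"; returns the picture (400x640x3 uint8, red, green, blue); there is no depth.
- cams.get_calibration(name): a dict with "fx", "fy", "cx", "cy" (pixels), "extrinsics" (4x4, takes a point from world to camera coordinates). Camera axes: x right, y down, z forward; pixel columns grow to the right and rows downward; lengths in m; the calibration is good to about 2 mm. A picture is of the moment at which its call begins. get_calibration takes no time and is no camera call.
- bot.hand_in(): hands the job in, once; it reports no verdict.
Trained networks look in the newest picture that a camera, given by its name, has taken for a name from the list of things; names that differ only in an ending like _2 or _b are one class to them, and where a whole thing is asked for, a point or a joint stands for the part that bears it (a point fixed in the world has none). Each returns a list of dicts, best first, with "confidence" (0 to 1); they miss things now and then, are a little off and sometimes report something else, mostly with a low value. They report only what shows in the picture. A call takes as long as a camera call.
- finder.find_in(camera, target): "bbox" ([left, top, width, height] in pixels, round what is visible of it).
- finder.place_of(camera, target): "location" ([column, row] in pixels: a listed point, or the origin of a listed thing).
The state is a dict: "t": time; "q": joint angles; "joint_vel": joint speeds; "joint_torque": joint torques, N m; "eef_pos": TCP position; "tool_rot": TCP orientation; "contact_force": force on the tool from outside, world axes, zero at the start; "torque": the same for the moment, N m; "gripper_width": opening from 0.0 (shut) to 1.0 (fully open).
Only numpy, scipy, OpenCV 4.12 (cv2) and the standard library are available. Lean on these libraries where they do the work, as an engineer would, in place of code of your own. Each camera call takes 0.05 s, during which the arm holds its last target. There are 200 camera calls.

## Working session

There is one attempt and no reset: what is moved stays moved. The work goes in short steps, Python scripts to look and compute and a tool call to move; the robot and the scene stay as the last step left them, time stands still between calls to the robot, and variables do not carry over. Pictures are saved under pics/ and viewed, about 8 in all and at most 12, crops included, and the job is handed in when it is done.

Besides the shell and the picture viewer there is one more tool, called after ">>>" by a JSON object that holds its "name" and its "arguments". jog_arm: Moves the arm, as the interface text tells. Shift numbers are shares of 20 cm and turn numbers shares of 180 degrees, none past 1 either way. Its arguments: {"type":"object","properties":{"plan":{"type":"array","items":{"type":"object","properties":{"x":{"type":"number","minimum":-1,"maximum":1},"y":{"type":"number","minimum":-1,"maximum":1},"z":{"type":"number","minimum":-1,"maximum":1},"wx":{"type":"number","minimum":-1,"maximum":1},"wy":{"type":"number","minimum":-1,"maximum":1},"wz":{"type":"number","minimum":-1,"maximum":1}}}},"hand":{"type":"number"},"grip_force":{"type":"number"}},"required":["plan"]}

```bash
ls; mkdir -p pics
cat > h.py <<'E'
import numpy as np, cv2
from station import monitor, cams, bot, finder
from scipy.spatial.transform import Rotation as R
def snap(n,f):
    im=cams.read_camera(n); cv2.imwrite(f'pics/{f}.png',im[:,:,::-1]); return im
def ray(n,uv):
    c=cams.get_calibration(n); E=np.array(c['extrinsics'])
    d=np.array([(uv[0]-c['cx'])/c['fx'],(uv[1]-c['cy'])/c['fy'],1.])
    return -E[:3,:3].T@E[:3,3], E[:3,:3].T@d
def atz(n,uv,z):
    o,d=ray(n,uv); return o+d*(z-o[2])/d[2]
def proj(n,p):
    c=cams.get_calibration(n); E=np.array(c['extrinsics']); q=E[:3,:3]@np.array(p)+E[:3,3]
    return np.array([c['fx']*q[0]/q[2]+c['cx'],c['fy']*q[1]/q[2]+c['cy']])
def tri(a,b):
    (o1,d1),(o2,d2)=ray('side',a),ray('top',b)
    A=np.stack([d1,-d2],1); s=np.linalg.lstsq(A,o2-o1,rcond=None)[0]
    return (o1+d1*s[0]+o2+d2*s[1])/2, np.linalg.norm(o1+d1*s[0]-o2-d2*s[1])
def st():
    o=monitor.get_obs(); w=o['tool_rot']; r=R.from_quat([w[1],w[2],w[3],w[0]])
    return o,np.array(o['eef_pos']),r
def rel(p,yaw=None):
    """plan shift fractions to world p; tool down with tool x axis at world yaw"""
    o,e,r=st(); s=r.inv().apply(np.array(p)-e)/0.2
    out=dict(zip('xyz',s.round(4)))
    if yaw is not None:
        t=R.from_matrix(np.array([[np.cos(yaw),np.sin(yaw),0],[np.sin(yaw),-np.cos(yaw),0],[0,0,-1]]))
        out.update(zip(['wx','wy','wz'],((r.inv()*t).as_rotvec()/np.pi).round(4)))
    return out
E
cat > a.py <<'E'
from h import *
Z=dict(tall_jar_mid=.035,seat=.098,stud=.215,pivot=.195,yoke_knob=.238,handle=.254,mill=0,short_jar_mid=.02,bottle=0,beaker=0,tip_box=0,ball_dish=0,brush=.01)
for n in ['side','top']: snap(n,n+'0')
for t,z in Z.items():
    L={}
    for n in ['side','top']:
        r=finder.place_of(n,t); 
        if r: L[n]=r[0]['location']; print(t,n,np.round(L[n],1),round(r[0]['confidence'],2),atz(n,L[n],z).round(3))
    if len(L)==2: p,e=tri(L['side'],L['top']); print('   tri',p.round(3),round(e,4))
o,e,r=st(); print(o); print(r.as_matrix().round(3))
for n in ['side','top']: print(n,ray(n,(320,200)))
E
python3 a.py; python3 -c "
import cv2,numpy as np
cv2.imwrite('pics/b0.png',0) if 0 else None"
```

```text
pics
tall_jar_mid side [390.9 193.9] 0.72 [ 0.518 -0.404  0.035]
tall_jar_mid top [445.5 201.8] 0.76 [ 0.527 -0.391  0.035]
   tri [ 0.52  -0.393  0.04 ] 0.0139
seat side [263.1 365.2] 0.42 [0.231 0.426 0.098]
seat top [302. 209.] 0.88 [0.48  0.088 0.098]
   tri [ 0.602  0.124 -0.43 ] 0.0347
stud side [302.3 196.9] 0.89 [0.506 0.029 0.215]
stud top [320.8 194.4] 0.95 [0.502 0.028 0.215]
   tri [0.503 0.029 0.216] 0.0036
pivot side [278.  232.8] 0.61 [0.45  0.172 0.195]
pivot top [276.6 209.6] 0.81 [0.457 0.16  0.195]
   tri [0.46  0.162 0.185] 0.0024
yoke_knob side [204.5 213.2] 0.93 [0.603 0.276 0.238]
yoke_knob top [239.6 158. ] 0.74 [0.604 0.271 0.238]
   tri [0.605 0.273 0.235] 0.0026
handle side [242.9 210.2] 0.78 [0.52  0.219 0.254]
handle top [255.5 184.7] 0.44 [0.518 0.218 0.254]
   tri [0.519 0.219 0.254] 0.0022
mill side [296.5 276. ] 0.69 [ 0.475  0.094 -0.   ]
short_jar_mid side [378.3 232.5] 0.88 [ 0.42  -0.206  0.02 ]
short_jar_mid top [387.9 234. ] 0.57 [ 0.416 -0.198  0.02 ]
   tri [ 0.414 -0.197  0.027] 0.0016
bottle side [346.1 219.4] 0.57 [ 0.563 -0.222  0.   ]
bot
[... 822 characters left out ...]
341568e-04, -5.96316934e+01,  1.60630703e+00, -2.81543738e+01,
        1.24959133e-02,  1.69201561e-03, -2.18563804e-05]), 'eef_pos': array([ 0.16227966, -0.65524557,  0.23132981]), 'tool_rot': array([ 3.82171351e-05,  9.92642603e-01,  1.21081220e-01, -1.56736226e-06]), 'contact_force': array([0.3753477 , 0.10391142, 0.03348638]), 'torque': array([ 0.01114386,  0.07266331, -0.0320952 ]), 'gripper_width': 0.9994060836183267}
[[ 0.971  0.24   0.   ]
 [ 0.24  -0.971 -0.   ]
 [-0.     0.    -1.   ]]
side (array([-0.36314726,  0.87591391,  0.9095361 ]), array([ 0.59499487, -0.62725153, -0.50293131]))
top (array([0.1773375 , 0.01852939, 1.57876826]), array([ 0.21991481,  0.00813293, -0.97559103]))
```

```bash
python3 -c "
import cv2,numpy as np
a=cv2.imread('pics/side0.png')[120:400,60:460];b=cv2.imread('pics/top0.png')[100:310,160:520]
cv2.imwrite('pics/s1.png',cv2.resize(a,None,fx=2,fy=2,interpolation=2));cv2.imwrite('pics/t1.png',cv2.resize(b,None,fx=2.2,fy=2.2,interpolation=2))"
```

```text
(no output)
```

View pics/s1.png

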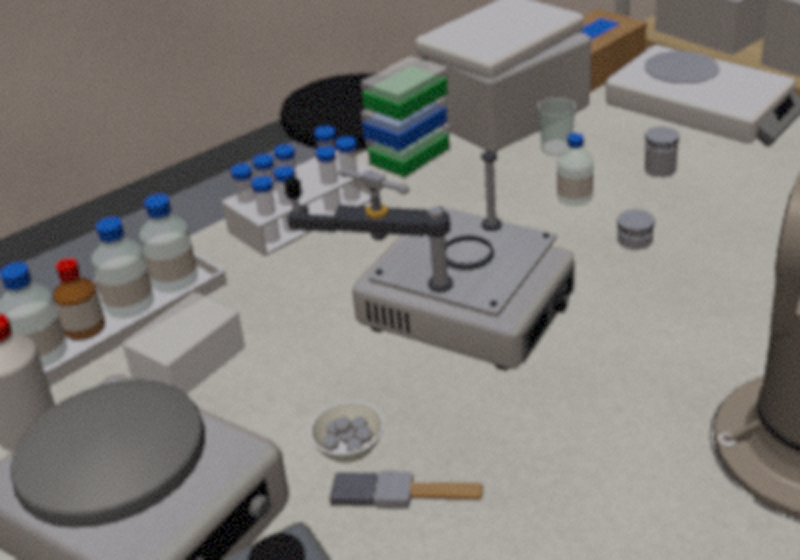

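View pics/t1.png

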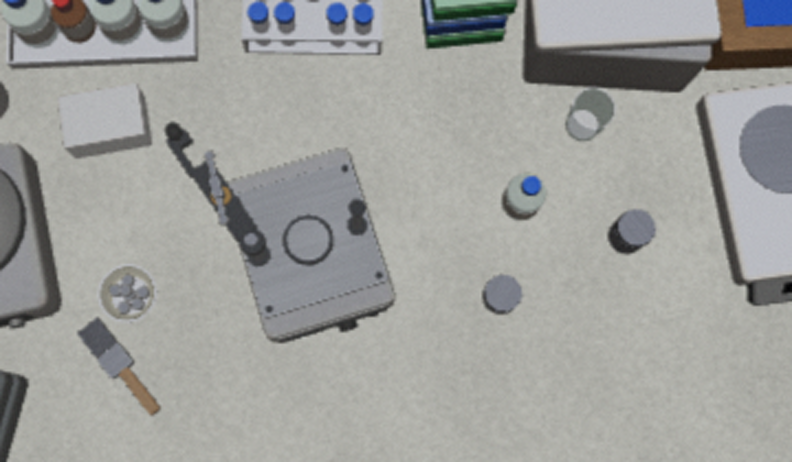

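The views show the tall jar at top px ≈(447,205) and side ≈(390,195), and the yoke open to the back left. The ring is at top px ≈(300,209). I'll start moving towards the jar and take a close crop of the ring and jar.

Run:
```python
from h import *
def crop(n,c,w,h,k):
    im=cv2.imread(f'pics/{n}0.png'); x,y=int(c[0]-w/2),int(c[1]-h/2); return cv2.resize(im[y:y+h,x:x+w],None,fx=k,fy=k,interpolation=2)
T=[crop('top',(446,203),40,28,10),crop('top',(300,208),40,28,10)]
S=[crop('side',(390,195),40,28,10),crop('side',(294,246),40,28,10)]
cv2.imwrite('pics/c1.png',np.vstack([np.hstack(T),np.hstack(S)]))
print(rel([.52,-.393,.2],np.radians(53)))
```

```text
{'x': np.float64(2.0514), 'y': np.float64(-0.8428), 'z': np.float64(0.1566), 'wx': np.float64(0.0), 'wy': np.float64(0.0), 'wz': np.float64(-0.2172)}
```

View pics/c1.png

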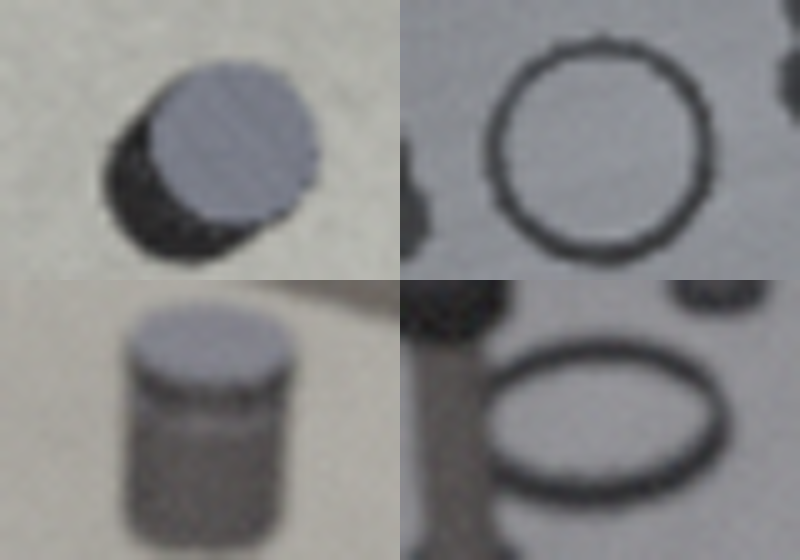

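Run:
```python
from h import *
print('jar',atz('top',(449.05,202.75),.07).round(4),atz('side',(390.55,186.65),.07).round(4))
s=atz('top',(299.55,208.75),.108); print('seat',s.round(4))
th=np.linspace(0,2*np.pi,100)
for z in(.108,.098):
    P=np.array([proj('side',[s[0]+.037*np.cos(t),s[1]+.037*np.sin(t),z]) for t in th])
    print(z,(10*(P.min(0)-[274,232]+.5)).round(),(10*(P.max(0)-[274,232]+.5)).round()+[0,0])
```

```text
jar [ 0.5156 -0.3932  0.07  ] [ 0.5132 -0.3918  0.07  ]
seat [0.4791 0.0955 0.108 ]
0.108 [60. 47.] [336. 205.]
0.098 [63. 77.] [337. 236.]
```

>>> {"name": "jog_arm", "arguments": {"plan": [{"x":0.2,"y":-0.08},{"x":0.4,"y":-0.16},{"x":0.6,"y":-0.24},{"x":0.8,"y":-0.32},{"x":1,"y":-0.42},{"x":1,"y":-0.42}], "hand": 1}}

```text
invalid input at $.plan[0]: expected keys x, y, z, wx, wy, wz
```

>>> {"name": "jog_arm", "arguments": {"plan": [{"x":0.2,"y":-0.08,"z":0,"wx":0,"wy":0,"wz":0},{"x":0.4,"y":-0.16,"z":0,"wx":0,"wy":0,"wz":0},{"x":0.6,"y":-0.24,"z":0,"wx":0,"wy":0,"wz":0},{"x":0.8,"y":-0.32,"z":0,"wx":0,"wy":0,"wz":-0.04},{"x":1,"y":-0.42,"z":0,"wx":0,"wy":0,"wz":-0.08},{"x":1,"y":-0.42,"z":0,"wx":0,"wy":0,"wz":-0.1},{"x":1,"y":-0.42,"z":0,"wx":0,"wy":0,"wz":-0.1}], "hand": 1}}

```text
t: 1.98
eef_pos: [0.3411, -0.522, 0.2316]
tool_rot: [-0.0, 0.96, 0.28, 0.001]
contact_force: [0.8, -1.4, 0.1]
gripper_width: 1.004
```

Run:
```python
from h import *
print(rel([.515,-.3925,.12],np.radians(53)),st()[0]['q'].round(2))
```

```text
{'x': np.float64(1.0798), 'y': np.float64(-0.0777), 'z': np.float64(0.5606), 'wx': np.float64(0.0002), 'wy': np.float64(-0.0008), 'wz': np.float64(-0.1136)} [ 0.98  0.4  -0.11  1.68  0.05  1.07 -0.15]
```

>>> {"name": "jog_arm", "arguments": {"plan": [{"x":0.2,"y":-0.02,"z":0.06,"wx":0,"wy":0,"wz":-0.03},{"x":0.4,"y":-0.04,"z":0.12,"wx":0,"wy":0,"wz":-0.06},{"x":0.6,"y":-0.05,"z":0.2,"wx":0,"wy":0,"wz":-0.09},{"x":0.8,"y":-0.06,"z":0.3,"wx":0,"wy":0,"wz":-0.1136},{"x":1,"y":-0.077,"z":0.4,"wx":0,"wy":0,"wz":-0.1136},{"x":1,"y":-0.0777,"z":0.5,"wx":0,"wy":-0.0008,"wz":-0.1136},{"x":1,"y":-0.0777,"z":0.5,"wx":0,"wy":-0.0008,"wz":-0.1136},{"x":1,"y":-0.0777,"z":0.5,"wx":0,"wy":-0.0008,"wz":-0.1136}]}}

```text
t: 2.65
eef_pos: [0.5006, -0.4008, 0.1305]
tool_rot: [-0.001, 0.895, 0.446, -0.001]
contact_force: [-0.3, -0.8, 0.2]
gripper_width: 0.999
```

Run:
```python
from h import *
print(rel([.515,-.3925,.026],np.radians(53)),st()[1])
```

```text
{'x': np.float64(0.0769), 'y': np.float64(0.0337), 'z': np.float64(0.5222), 'wx': np.float64(-0.0009), 'wy': np.float64(0.0002), 'wz': np.float64(-0.0001)} [ 0.50063075 -0.40082354  0.13047486]
```

>>> {"name": "jog_arm", "arguments": {"plan": [{"x":0.0769,"y":0.0337,"z":0,"wx":0,"wy":0,"wz":0},{"x":0.0769,"y":0.0337,"z":0.13,"wx":0,"wy":0,"wz":0},{"x":0.0769,"y":0.0337,"z":0.26,"wx":0,"wy":0,"wz":0},{"x":0.0769,"y":0.0337,"z":0.39,"wx":0,"wy":0,"wz":0},{"x":0.0769,"y":0.0337,"z":0.522,"wx":-0.0009,"wy":0,"wz":0},{"x":0.0769,"y":0.0337,"z":0.522,"wx":-0.0009,"wy":0,"wz":0},{"x":0.0769,"y":0.0337,"z":0.522,"wx":-0.0009,"wy":0,"wz":0}]}}

```text
t: 3.23
eef_pos: [0.514, -0.3938, 0.0262]
tool_rot: [-0.0, 0.896, 0.445, -0.001]
contact_force: [0.8, 0.3, 0.3]
gripper_width: 1.002
```

>>> {"name": "jog_arm", "arguments": {"plan": [{"x":0,"y":0,"z":0,"wx":0,"wy":0,"wz":0},{"x":0,"y":0,"z":0,"wx":0,"wy":0,"wz":0},{"x":0,"y":0,"z":0,"wx":0,"wy":0,"wz":0},{"x":0,"y":0,"z":0,"wx":0,"wy":0,"wz":0},{"x":0,"y":0,"z":0,"wx":0,"wy":0,"wz":0},{"x":0,"y":0,"z":0,"wx":0,"wy":0,"wz":0},{"x":0,"y":0,"z":0,"wx":0,"wy":0,"wz":0}], "hand": -1, "grip_force": 70}}

```text
t: 3.82
eef_pos: [0.515, -0.3952, 0.029]
tool_rot: [0.002, 0.896, 0.445, -0.0]
contact_force: [-1.7, 1.2, 6.4]
gripper_width: 0.645
```

Run:
```python
from h import *
o,e,r=st(); print(o['t'],e,o['contact_force'],o['gripper_width'],r.as_matrix().round(3))
```

```text
3.8167 [ 0.51503537 -0.39523892  0.02900097] [-1.68488907  1.18483806  6.37656656] 0.6452540994328585 [[ 0.605  0.796  0.001]
 [ 0.796 -0.605 -0.003]
 [-0.002  0.003 -1.   ]]
```

>>> {"name": "jog_arm", "arguments": {"plan": [{"x":0,"y":0,"z":-0.15,"wx":0,"wy":0,"wz":0},{"x":0,"y":0,"z":-0.35,"wx":0,"wy":0,"wz":0},{"x":0.05,"y":0,"z":-0.55,"wx":0,"wy":0,"wz":0},{"x":0.15,"y":-0.08,"z":-0.75,"wx":0,"wy":0,"wz":-0.02},{"x":0.3,"y":-0.2,"z":-0.95,"wx":0,"wy":0,"wz":-0.04},{"x":0.45,"y":-0.34,"z":-1,"wx":0,"wy":0,"wz":-0.06},{"x":0.6,"y":-0.48,"z":-1,"wx":0,"wy":0,"wz":-0.09},{"x":0.75,"y":-0.62,"z":-1,"wx":0,"wy":0,"wz":-0.12},{"x":0.9,"y":-0.76,"z":-1,"wx":0,"wy":0,"wz":-0.15},{"x":0.95,"y":-0.85,"z":-1,"wx":0,"wy":0,"wz":-0.17},{"x":0.95,"y":-0.85,"z":-1,"wx":0,"wy":0,"wz":-0.17}]}}

```text
t: 4.73
eef_pos: [0.4923, -0.1314, 0.2286]
tool_rot: [-0.0, 0.742, 0.67, -0.0]
contact_force: [-0.3, 0.0, -5.4]
gripper_width: 0.644
```

Run:
```python
from h import *
print(rel([.479,.0955,.28],np.radians(108)),st()[1],st()[0]['gripper_width'],st()[0]['contact_force'])
```

```text
{'x': np.float64(1.1219), 'y': np.float64(-0.1817), 'z': np.float64(-0.2575), 'wx': np.float64(-0.0003), 'wy': np.float64(0.0001), 'wz': np.float64(-0.1324)} [ 0.49228472 -0.13141804  0.22855886] 0.6442062835019405 [-0.30072155  0.04400744 -5.39916727]
```

>>> {"name": "jog_arm", "arguments": {"plan": [{"x":0.05,"y":-0.01,"z":-0.12,"wx":0,"wy":0,"wz":-0.02},{"x":0.15,"y":-0.03,"z":-0.26,"wx":0,"wy":0,"wz":-0.04},{"x":0.3,"y":-0.06,"z":-0.27,"wx":0,"wy":0,"wz":-0.06},{"x":0.48,"y":-0.09,"z":-0.27,"wx":0,"wy":0,"wz":-0.08},{"x":0.66,"y":-0.12,"z":-0.27,"wx":0,"wy":0,"wz":-0.11},{"x":0.84,"y":-0.15,"z":-0.27,"wx":0,"wy":0,"wz":-0.13},{"x":1,"y":-0.18,"z":-0.27,"wx":0,"wy":0,"wz":-0.1324},{"x":1,"y":-0.18,"z":-0.27,"wx":0,"wy":0,"wz":-0.1324},{"x":1,"y":-0.18,"z":-0.27,"wx":0,"wy":0,"wz":-0.1324}]}}

```text
t: 5.48
eef_pos: [0.476, 0.0731, 0.2829]
tool_rot: [-0.0, 0.586, 0.81, -0.0]
contact_force: [-0.6, -0.9, -5.9]
gripper_width: 0.639
```

Run:
```python
from h import *
print(rel([.479,.0955,.18],np.radians(108)),st()[1],st()[0]['gripper_width'],st()[0]['contact_force'])
```

```text
{'x': np.float64(0.1017), 'y': np.float64(0.0499), 'z': np.float64(0.5142), 'wx': np.float64(-0.0003), 'wy': np.float64(0.0001), 'wz': np.float64(0.0013)} [0.47595779 0.07313412 0.28285199] 0.6390548828692959 [-0.60782369 -0.88393454 -5.91435164]
```

Descend to 0.15 TCP (jar bottom ≈0.121, above the ring) and look.

>>> {"name": "jog_arm", "arguments": {"plan": [{"x":0.1017,"y":0.0499,"z":0.0,"wx":0,"wy":0,"wz":0},{"x":0.1017,"y":0.0499,"z":0.0,"wx":0,"wy":0,"wz":0},{"x":0.1017,"y":0.0499,"z":0.15,"wx":0,"wy":0,"wz":0},{"x":0.1017,"y":0.0499,"z":0.3,"wx":0,"wy":0,"wz":0},{"x":0.1017,"y":0.0499,"z":0.45,"wx":0,"wy":0,"wz":0.0013},{"x":0.1017,"y":0.0499,"z":0.6,"wx":0,"wy":0,"wz":0.0013},{"x":0.1017,"y":0.0499,"z":0.66,"wx":0,"wy":0,"wz":0.0013},{"x":0.1017,"y":0.0499,"z":0.66,"wx":0,"wy":0,"wz":0.0013},{"x":0.1017,"y":0.0499,"z":0.66,"wx":0,"wy":0,"wz":0.0013}]}}

```text
t: 6.23
eef_pos: [0.4793, 0.0948, 0.1513]
tool_rot: [-0.0, 0.588, 0.809, -0.001]
contact_force: [1.2, 0.6, -4.5]
gripper_width: 0.642
```

Run:
```python
from h import *
print(rel([.479,.0955,.15],np.radians(108)),st()[1],st()[0]['contact_force'])
S=snap('side','s2');T=snap('top','t2')
print(finder.place_of('side','tall_jar_mid')[:1])
c=lambda im,x,y,w,h,k:cv2.resize(im[y:y+h,x:x+w],None,fx=k,fy=k,interpolation=2)
cv2.imwrite('pics/c2.png',np.hstack([c(S,255,195,80,100,5),c(T,260,160,80,100,5)])[:,:,::-1])
```

```text
{'x': np.float64(0.0037), 'y': np.float64(-0.0005), 'z': np.float64(0.0066), 'wx': np.float64(-0.0004), 'wy': np.float64(0.0002), 'wz': np.float64(-0.0003)} [0.47932275 0.09482866 0.15133021] [ 1.15397475  0.58936258 -4.48457344]
[{'location': [295.9, 227.5], 'confidence': 0.94}]
```

View pics/c2.png

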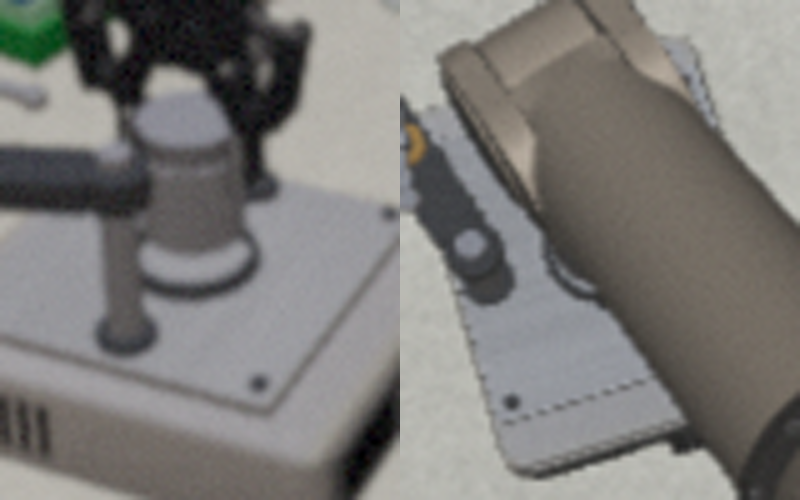

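Run:
```python
from h import *
th=np.linspace(0,2*np.pi,200)
def bb(r,z,c):
    P=np.array([proj('side',[c[0]+r*np.cos(t),c[1]+r*np.sin(t),z]) for t in th]); 
    f=lambda p:(5*(p-[255,195]+.5)).round()
    return f(P.min(0)),f(P.max(0))
for n,r,z in [('ring',.037,.108),('ringbase',.037,.098),('jarbot',.028,.1223),('lid',.028,.1923)]: print(n,bb(r,z,(.479,.0955)),bb(r,z,(.482,.0955)))
im=cv2.imread('pics/s2.png').astype(int).sum(2)
for y in (232,236,238,250): print(y,im[y,284:312])
```

```text
ring (array([125., 208.]), array([263., 288.])) (array([122., 206.]), array([259., 285.]))
ringbase (array([126., 223.]), array([264., 303.])) (array([123., 221.]), array([260., 301.]))
jarbot (array([141., 196.]), array([245., 256.])) (array([137., 194.]), array([241., 253.]))
lid (array([133.,  86.]), array([241., 143.])) (array([130.,  84.]), array([237., 141.]))
232 [126 202 253 281 285 267 279 272 279 272 271 266 277 265 267 243 219 230
 239 205 162 160 199 192 201 185 281 396]
236 [193 246 269 283 276 285 280 286 278 267 273 265 254 280 259 264 257 243
 246 278 365 417 431 435 441 455 449 467]
238 [274 261 274 290 276 277 276 274 275 273 260 267 265 256 264 245 251 237
 244 294 399 459 470 473 471 462 456 471]
250 [241 272 338 385 418 429 432 438 444 437 433 428 418 411 368 330 291 230
 193 175 214 309 415 451 457 468 466 464]
```

>>> {"name": "jog_arm", "arguments": {"plan": [{"x":0.006,"y":0.004,"z":0.03,"wx":0,"wy":0,"wz":0},{"x":0.006,"y":0.004,"z":0.05,"wx":0,"wy":0,"wz":0},{"x":0.006,"y":0.004,"z":0.065,"wx":0,"wy":0,"wz":0},{"x":0.006,"y":0.004,"z":0.08,"wx":0,"wy":0,"wz":0},{"x":0.006,"y":0.004,"z":0.09,"wx":0,"wy":0,"wz":0},{"x":0.006,"y":0.004,"z":0.1,"wx":0,"wy":0,"wz":0},{"x":0.006,"y":0.004,"z":0.105,"wx":0,"wy":0,"wz":0},{"x":0.006,"y":0.004,"z":0.105,"wx":0,"wy":0,"wz":0}]}}

```text
t: 7.05
eef_pos: [0.4809, 0.097, 0.1315]
tool_rot: [0.001, 0.588, 0.809, 0.001]
contact_force: [0.0, -0.6, -7.1]
gripper_width: 0.643
```

>>> {"name": "jog_arm", "arguments": {"plan": [{"x":0,"y":0,"z":0.01,"wx":0,"wy":0,"wz":0},{"x":0,"y":0,"z":0.02,"wx":0,"wy":0,"wz":0},{"x":0,"y":0,"z":0.025,"wx":0,"wy":0,"wz":0},{"x":0,"y":0,"z":0.025,"wx":0,"wy":0,"wz":0},{"x":0,"y":0,"z":0.025,"wx":0,"wy":0,"wz":0}]}}

```text
t: 7.47
eef_pos: [0.481, 0.097, 0.127]
tool_rot: [0.001, 0.588, 0.809, 0.001]
contact_force: [-3.9, -1.5, 3.9]
gripper_width: 0.638
```

>>> {"name": "jog_arm", "arguments": {"plan": [{"x":0,"y":0,"z":0,"wx":0,"wy":0,"wz":0},{"x":0,"y":0,"z":0,"wx":0,"wy":0,"wz":0},{"x":0,"y":0,"z":0,"wx":0,"wy":0,"wz":0},{"x":0,"y":0,"z":0,"wx":0,"wy":0,"wz":0},{"x":0,"y":0,"z":0,"wx":0,"wy":0,"wz":0},{"x":0,"y":0,"z":-0.05,"wx":0,"wy":0,"wz":0},{"x":0,"y":0,"z":-0.2,"wx":0,"wy":0,"wz":0},{"x":0,"y":0,"z":-0.4,"wx":0,"wy":0,"wz":0},{"x":0,"y":0,"z":-0.6,"wx":0,"wy":0,"wz":0},{"x":0,"y":0,"z":-0.8,"wx":0,"wy":0,"wz":0},{"x":0,"y":0,"z":-1,"wx":0,"wy":0,"wz":0},{"x":0,"y":0,"z":-1,"wx":0,"wy":0,"wz":0}], "hand": 1}}

```text
t: 8.47
eef_pos: [0.4838, 0.0992, 0.3357]
tool_rot: [0.006, 0.588, 0.809, 0.005]
contact_force: [0.4, 1.0, 0.7]
gripper_width: 0.996
```

Run:
```python
from h import *
snap('side','s3')
r=finder.place_of('side','tall_jar_mid')[0]; print(r,atz('side',r['location'],.133))
print(proj('side',[.481,.097,.133]), proj('side',[.4800,.0965,.133]))
S=np.array([.4805,.0968]); 
print(st()[1], st()[0]['q'].round(2))
for n,a,z in(('yoke_knob',0,.238),('handle',0,.2535)):
    r=finder.place_of('side',n)[0]; print(n,r,atz('side',r['location'],z))
```

```text
{'location': [289.7, 236.0], 'confidence': 0.67} [0.4862794  0.10046828 0.133     ]
[292.01508439 236.19206793] [292.4119265 236.2532828]
[0.48125866 0.09764003 0.32934673] [ 0.3   0.14 -0.69  1.82  0.1   1.21 -0.1 ]
yoke_knob {'location': [205.3, 214.3], 'confidence': 0.6} [0.59704862 0.27767138 0.238     ]
handle {'location': [244.9, 212.7], 'confidence': 0.61} [0.50823222 0.2228594  0.2535    ]
```

Run:
```python
from h import *
print(rel([.603,.273,.31],np.radians(216)))
```

```text
{'x': np.float64(0.6477), 'y': np.float64(0.8575), 'z': np.float64(0.0821), 'wx': np.float64(-0.0002), 'wy': np.float64(0.0007), 'wz': np.float64(-0.6002)}
```

>>> {"name": "jog_arm", "arguments": {"plan": [{"x":0.05,"y":0.07,"z":0,"wx":0,"wy":0,"wz":-0.039},{"x":0.1,"y":0.14,"z":0,"wx":0,"wy":0,"wz":-0.078},{"x":0.15,"y":0.2,"z":0,"wx":0,"wy":0,"wz":-0.117},{"x":0.2,"y":0.27,"z":0,"wx":0,"wy":0,"wz":-0.156},{"x":0.26,"y":0.35,"z":0,"wx":0,"wy":0,"wz":-0.195},{"x":0.32,"y":0.43,"z":0,"wx":0,"wy":0,"wz":-0.234},{"x":0.38,"y":0.5,"z":0,"wx":0,"wy":0,"wz":-0.273},{"x":0.44,"y":0.58,"z":0,"wx":0,"wy":0,"wz":-0.312},{"x":0.5,"y":0.66,"z":0,"wx":0,"wy":0,"wz":-0.351},{"x":0.56,"y":0.74,"z":0,"wx":0,"wy":0,"wz":-0.39},{"x":0.6,"y":0.8,"z":0,"wx":0,"wy":0,"wz":-0.429},{"x":0.6477,"y":0.8575,"z":0,"wx":0,"wy":0,"wz":-0.468}], "hand": 0}}

```text
t: 9.67
eef_pos: [0.6028, 0.2733, 0.324]
tool_rot: [-0.001, -0.11, 0.994, -0.001]
contact_force: [1.1, 0.3, 0.1]
gripper_width: 0.499
```

Run:
```python
from h import *
print(rel([.603,.273,.28],np.radians(216)),st()[0]['q'].round(2),st()[0]['gripper_width'])
```

```text
{'x': np.float64(-0.001), 'y': np.float64(-0.0014), 'z': np.float64(0.22), 'wx': np.float64(-0.0004), 'wy': np.float64(-0.0009), 'wz': np.float64(-0.13)} [ 0.08  0.54 -0.91  1.43  0.43  1.39  0.95] 0.4993899936436093
```

>>> {"name": "jog_arm", "arguments": {"plan": [{"x":-0.001,"y":-0.0014,"z":0,"wx":0,"wy":0,"wz":-0.039},{"x":-0.001,"y":-0.0014,"z":0.05,"wx":0,"wy":0,"wz":-0.078},{"x":-0.001,"y":-0.0014,"z":0.12,"wx":0,"wy":0,"wz":-0.117},{"x":-0.001,"y":-0.0014,"z":0.2,"wx":0,"wy":0,"wz":-0.13},{"x":-0.001,"y":-0.0014,"z":0.28,"wx":0,"wy":0,"wz":-0.13},{"x":-0.001,"y":-0.0014,"z":0.28,"wx":0,"wy":0,"wz":-0.13}]}}

```text
t: 10.17
eef_pos: [0.601, 0.2712, 0.2625]
tool_rot: [-0.006, -0.309, 0.951, -0.001]
contact_force: [0.1, -0.9, 0.3]
gripper_width: 0.496
```

Run:
```python
from h import *
o,e,r=st();print(e,proj('side',e),proj('side',[.603,.273,.238]),o['q'].round(2))
S=snap('side','s4');T=snap('top','t4')
c=lambda im,x,y,w,h,k:cv2.resize(im[y:y+h,x:x+w],None,fx=k,fy=k,interpolation=2)
cv2.imwrite('pics/c4.png',np.hstack([c(S,165,155,100,110,4),c(T,210,130,100,110,4)])[:,:,::-1])
```

```text
[0.60102202 0.27121907 0.26246766] [205.16930435 204.27236161] [205.39694106 212.72683426] [ 0.12  0.62 -0.98  1.5   0.52  1.31  1.29]
```

View pics/c4.png

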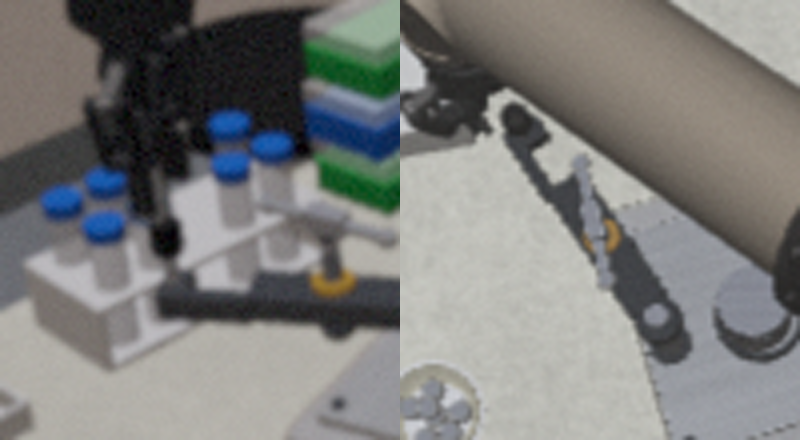

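Run:
```python
from h import *
o,e,r=st()
for s in(-.021,0,.021):
  for b in (0,.05):
    p=e+r.apply([0,s,-b]); a=proj('top',p); c=proj('side',p); print(s,b,p.round(3),'top crop',((a-[210,130])*4).round()+[400,0],'side crop',((c-[165,155])*4).round())
for n in('top','side'): print(n,finder.place_of(n,'yoke_knob'),proj(n,[.603,.273,.238]))
```

```text
-0.021 0 [0.615 0.256 0.266] top crop [534.  86.] side crop [167. 175.]
-0.021 0.05 [0.615 0.256 0.316] top crop [522.  63.] side crop [156. 104.]
0 0 [0.602 0.273 0.266] top crop [510. 102.] side crop [157. 192.]
0 0.05 [0.603 0.273 0.316] top crop [497.  79.] side crop [145. 120.]
0.021 0 [0.59  0.29  0.266] top crop [486. 117.] side crop [146. 209.]
0.021 0.05 [0.59  0.29  0.316] top crop [472.  95.] side crop [134. 137.]
top [{'location': [241.0, 157.6], 'confidence': 0.7}, {'location': [216.9, 231.2], 'confidence': 0.7}] [239.04416142 158.15296953]
side [{'location': [204.7, 215.8], 'confidence': 0.97}, {'location': [339.1, 189.9], 'confidence': 0.5}] [205.39694106 212.72683426]
```

>>> {"name": "jog_arm", "arguments": {"plan": [{"x":0,"y":0,"z":0.07,"wx":0,"wy":0,"wz":0},{"x":0,"y":0,"z":0.14,"wx":0,"wy":0,"wz":0},{"x":0,"y":0,"z":0.19,"wx":0,"wy":0,"wz":0},{"x":0,"y":0,"z":0.19,"wx":0,"wy":0,"wz":0}]}}

```text
t: 10.7
eef_pos: [0.6018, 0.272, 0.227]
tool_rot: [-0.003, -0.309, 0.951, -0.001]
contact_force: [-0.6, 0.1, -1.3]
gripper_width: 0.5
```

```bash
cat > arc.py <<'E'
import sys
from h import *
P=np.array([.4576,.1682]); a0,a1=float(sys.argv[1]),float(sys.argv[2]); n=int(sys.argv[3]); z=float(sys.argv[4])
print(st()[1].round(4),st()[0]['contact_force'].round(1),st()[0]['q'].round(2))
for a in np.linspace(a0,a1,n):
    p=[*(P+.178*np.array([np.cos(np.radians(a)),np.sin(np.radians(a))])),z]
    print(round(a,1),{k:float(np.round(v,3)) for k,v in rel(p,np.radians(a+180)).items()})
E
python3 arc.py 32 -20 10 .225
```

```text
[0.6018 0.272  0.227 ] [-0.6  0.1 -1.3] [ 0.11  0.64 -0.96  1.54  0.54  1.25  1.26]
32.0 {'x': 0.0, 'y': -0.058, 'z': 0.01, 'wx': -0.0, 'wy': -0.002, 'wz': 0.022}
26.2 {'x': 0.011, 'y': -0.147, 'z': 0.01, 'wx': -0.0, 'wy': -0.002, 'wz': 0.054}
20.4 {'x': 0.031, 'y': -0.235, 'z': 0.01, 'wx': -0.0, 'wy': -0.002, 'wz': 0.086}
14.7 {'x': 0.059, 'y': -0.32, 'z': 0.011, 'wx': -0.0, 'wy': -0.002, 'wz': 0.119}
8.9 {'x': 0.096, 'y': -0.402, 'z': 0.011, 'wx': -0.001, 'wy': -0.002, 'wz': 0.151}
3.1 {'x': 0.141, 'y': -0.479, 'z': 0.011, 'wx': -0.001, 'wy': -0.002, 'wz': 0.183}
-2.7 {'x': 0.193, 'y': -0.552, 'z': 0.012, 'wx': -0.001, 'wy': -0.002, 'wz': 0.215}
-8.4 {'x': 0.253, 'y': -0.619, 'z': 0.012, 'wx': -0.001, 'wy': -0.002, 'wz': 0.247}
-14.2 {'x': 0.319, 'y': -0.68, 'z': 0.013, 'wx': -0.001, 'wy': -0.002, 'wz': 0.279}
-20.0 {'x': 0.39, 'y': -0.734, 'z': 0.013, 'wx': -0.001, 'wy': -0.002, 'wz': 0.311}
```

>>> {"name": "jog_arm", "arguments": {"plan": [{"x":0,"y":-0.058,"z":0.01,"wx":0,"wy":-0.002,"wz":0.022},{"x":0.011,"y":-0.147,"z":0.01,"wx":0,"wy":-0.002,"wz":0.054},{"x":0.031,"y":-0.235,"z":0.01,"wx":0,"wy":-0.002,"wz":0.086},{"x":0.059,"y":-0.32,"z":0.011,"wx":0,"wy":-0.002,"wz":0.119},{"x":0.096,"y":-0.402,"z":0.011,"wx":-0.001,"wy":-0.002,"wz":0.151},{"x":0.141,"y":-0.479,"z":0.011,"wx":-0.001,"wy":-0.002,"wz":0.183},{"x":0.193,"y":-0.552,"z":0.012,"wx":-0.001,"wy":-0.002,"wz":0.215},{"x":0.253,"y":-0.619,"z":0.012,"wx":-0.001,"wy":-0.002,"wz":0.247},{"x":0.319,"y":-0.68,"z":0.013,"wx":-0.001,"wy":-0.002,"wz":0.279},{"x":0.39,"y":-0.734,"z":0.013,"wx":-0.001,"wy":-0.002,"wz":0.311},{"x":0.39,"y":-0.734,"z":0.013,"wx":-0.001,"wy":-0.002,"wz":0.311}]}}

```text
t: 11.62
eef_pos: [0.625, 0.1031, 0.2248]
tool_rot: [-0.0, 0.177, 0.984, -0.002]
contact_force: [0.6, -1.1, -0.4]
gripper_width: 0.5
```

```bash
python3 arc.py -26 -66 8 .225; python3 -c "
from h import *
print(finder.place_of('side','yoke_knob')[:1])
r=0
S=snap('side','s5')
r=finder.place_of('side','yoke_knob')[:2];print([(q['confidence'],atz('side',q['location'],.238)) for q in r])"
```

```text
[0.625  0.1031 0.2248] [ 0.6 -1.1 -0.4] [ 0.27  0.52 -0.75  1.63  0.39  1.15  0.64]
-26.0 {'x': 0.012, 'y': -0.074, 'z': -0.001, 'wx': -0.001, 'wy': 0.0, 'wz': 0.031}
-31.7 {'x': 0.025, 'y': -0.161, 'z': -0.001, 'wx': -0.001, 'wy': 0.0, 'wz': 0.063}
-37.4 {'x': 0.047, 'y': -0.247, 'z': -0.0, 'wx': -0.001, 'wy': 0.0, 'wz': 0.094}
-43.1 {'x': 0.077, 'y': -0.331, 'z': -0.0, 'wx': -0.001, 'wy': 0.0, 'wz': 0.126}
-48.9 {'x': 0.115, 'y': -0.411, 'z': 0.0, 'wx': -0.001, 'wy': 0.0, 'wz': 0.158}
-54.6 {'x': 0.161, 'y': -0.487, 'z': 0.0, 'wx': -0.001, 'wy': 0.001, 'wz': 0.19}
-60.3 {'x': 0.215, 'y': -0.558, 'z': 0.001, 'wx': -0.001, 'wy': 0.001, 'wz': 0.221}
-66.0 {'x': 0.275, 'y': -0.623, 'z': 0.001, 'wx': -0.001, 'wy': 0.001, 'wz': 0.253}
[{'location': [204.7, 215.8], 'confidence': 0.97}]
[(0.91, array([0.61334141, 0.11203596, 0.238     ]))]
```

>>> {"name": "jog_arm", "arguments": {"plan": [{"x":0.012,"y":-0.074,"z":0,"wx":-0.001,"wy":0,"wz":0.031},{"x":0.025,"y":-0.161,"z":0,"wx":-0.001,"wy":0,"wz":0.063},{"x":0.047,"y":-0.247,"z":0,"wx":-0.001,"wy":0,"wz":0.094},{"x":0.077,"y":-0.331,"z":0,"wx":-0.001,"wy":0,"wz":0.126},{"x":0.115,"y":-0.411,"z":0,"wx":-0.001,"wy":0,"wz":0.158},{"x":0.161,"y":-0.487,"z":0,"wx":-0.001,"wy":0.001,"wz":0.19},{"x":0.215,"y":-0.558,"z":0.001,"wx":-0.001,"wy":0.001,"wz":0.221},{"x":0.275,"y":-0.623,"z":0.001,"wx":-0.001,"wy":0.001,"wz":0.253},{"x":0.275,"y":-0.623,"z":0.001,"wx":-0.001,"wy":0.001,"wz":0.253}]}}

```text
t: 12.52
eef_pos: [0.5293, 0.0094, 0.225]
tool_rot: [-0.001, 0.54, 0.842, 0.001]
contact_force: [-0.3, -0.2, -0.7]
gripper_width: 0.498
```

```bash
python3 arc.py -68 -78 6 .225
```

```text
[0.5293 0.0094 0.225 ] [-0.3 -0.2 -0.7] [ 0.39  0.31 -0.63  1.87  0.21  1.02  0.1 ]
-68.0 {'x': -0.018, 'y': -0.036, 'z': 0.0, 'wx': -0.0, 'wy': -0.001, 'wz': 0.014}
-70.0 {'x': -0.016, 'y': -0.067, 'z': 0.0, 'wx': -0.0, 'wy': -0.001, 'wz': 0.026}
-72.0 {'x': -0.013, 'y': -0.098, 'z': 0.0, 'wx': -0.0, 'wy': -0.001, 'wz': 0.037}
-74.0 {'x': -0.009, 'y': -0.128, 'z': 0.0, 'wx': -0.0, 'wy': -0.001, 'wz': 0.048}
-76.0 {'x': -0.004, 'y': -0.159, 'z': 0.0, 'wx': -0.0, 'wy': -0.001, 'wz': 0.059}
-78.0 {'x': 0.002, 'y': -0.19, 'z': 0.0, 'wx': -0.0, 'wy': -0.001, 'wz': 0.07}
```

>>> {"name": "jog_arm", "arguments": {"plan": [{"x":-0.018,"y":-0.036,"z":0,"wx":0,"wy":-0.001,"wz":0.014},{"x":-0.016,"y":-0.067,"z":0,"wx":0,"wy":-0.001,"wz":0.026},{"x":-0.013,"y":-0.09,"z":0,"wx":0,"wy":-0.001,"wz":0.037},{"x":-0.011,"y":-0.112,"z":0,"wx":0,"wy":-0.001,"wz":0.042},{"x":-0.009,"y":-0.128,"z":0,"wx":0,"wy":-0.001,"wz":0.048},{"x":-0.009,"y":-0.128,"z":0,"wx":0,"wy":-0.001,"wz":0.048}]}}

```text
t: 13.02
eef_pos: [0.5068, -0.0019, 0.2252]
tool_rot: [-0.0, 0.601, 0.799, 0.0]
contact_force: [-0.3, -0.1, 0.1]
gripper_width: 0.499
```

```bash
python3 arc.py -75 -80 6 .225
```

```text
[ 0.5068 -0.0019  0.2252] [-0.3 -0.1  0.1] [ 0.4   0.26 -0.6   1.93  0.18  1.01 -0.  ]
-75.0 {'x': -0.005, 'y': -0.018, 'z': 0.001, 'wx': -0.0, 'wy': -0.0, 'wz': 0.006}
-76.0 {'x': -0.004, 'y': -0.033, 'z': 0.001, 'wx': -0.0, 'wy': -0.0, 'wz': 0.012}
-77.0 {'x': -0.003, 'y': -0.049, 'z': 0.001, 'wx': -0.0, 'wy': -0.0, 'wz': 0.017}
-78.0 {'x': -0.002, 'y': -0.064, 'z': 0.001, 'wx': -0.0, 'wy': -0.0, 'wz': 0.023}
-79.0 {'x': -0.001, 'y': -0.08, 'z': 0.001, 'wx': -0.0, 'wy': -0.0, 'wz': 0.028}
-80.0 {'x': 0.0, 'y': -0.095, 'z': 0.001, 'wx': -0.0, 'wy': -0.0, 'wz': 0.034}
```

>>> {"name": "jog_arm", "arguments": {"plan": [{"x":-0.005,"y":-0.018,"z":0,"wx":0,"wy":0,"wz":0},{"x":-0.004,"y":-0.033,"z":0,"wx":0,"wy":0,"wz":0},{"x":-0.004,"y":-0.033,"z":0,"wx":0,"wy":0,"wz":0}]}}

```text
t: 13.27
eef_pos: [0.5064, -0.002, 0.2257]
tool_rot: [0.003, 0.6, 0.8, 0.006]
contact_force: [22.7, 4.6, -17.5]
gripper_width: 0.501
```

>>> {"name": "jog_arm", "arguments": {"plan": [{"x":0,"y":-0.01,"z":0,"wx":0,"wy":0,"wz":0},{"x":0,"y":-0.02,"z":0,"wx":0,"wy":0,"wz":0},{"x":0,"y":-0.02,"z":0,"wx":0,"wy":0,"wz":0}]}}

```text
t: 13.52
eef_pos: [0.5066, -0.0015, 0.2263]
tool_rot: [0.006, 0.598, 0.801, 0.01]
contact_force: [15.7, 3.3, -10.4]
gripper_width: 0.501
```

>>> {"name": "jog_arm", "arguments": {"plan": [{"x":0,"y":0.03,"z":0,"wx":0,"wy":0,"wz":0},{"x":0,"y":0.045,"z":0,"wx":0,"wy":0,"wz":0},{"x":0,"y":0.045,"z":-0.15,"wx":0,"wy":0,"wz":0},{"x":0,"y":0.045,"z":-0.3,"wx":0,"wy":0,"wz":0},{"x":-0.15,"y":0.045,"z":-0.4,"wx":0,"wy":0,"wz":0},{"x":-0.35,"y":0.045,"z":-0.4,"wx":0,"wy":0,"wz":0},{"x":-0.55,"y":0.045,"z":-0.4,"wx":0,"wy":0,"wz":0},{"x":-0.75,"y":0.045,"z":-0.4,"wx":0,"wy":0,"wz":0},{"x":-0.9,"y":0.045,"z":-0.4,"wx":0,"wy":0,"wz":0},{"x":-0.9,"y":0.045,"z":-0.4,"wx":0,"wy":0,"wz":0}]}}

```text
t: 14.35
eef_pos: [0.5644, -0.1805, 0.3048]
tool_rot: [0.006, 0.602, 0.799, 0.008]
contact_force: [-0.1, -0.3, -1.0]
gripper_width: 0.496
```

Run:
```python
from h import *
S=snap('side','s6');T=snap('top','t6')
L={}
for t,z in(('handle',.2535),('yoke_knob',.238),('stud',.215),('pivot',.195),('tall_jar_mid',.133)):
    for n in('side','top'):
        r=finder.place_of(n,t)
        if r: print(t,n,r[0]['location'],round(r[0]['confidence'],2),atz(n,r[0]['location'],z).round(4))
c=lambda im,x,y,w,h,k:cv2.resize(im[y:y+h,x:x+w],None,fx=k,fy=k,interpolation=2)
cv2.imwrite('pics/c6.png',np.hstack([c(S,250,180,80,80,5),c(T,264,162,80,80,5)])[:,:,::-1])
```

```text
handle side [290.8, 197.6] 0.48 [0.477  0.0978 0.2535]
handle top [294.8, 195.3] 0.61 [0.4887 0.1027 0.2535]
yoke_knob side [304.6, 184.2] 0.63 [0.5209 0.0035 0.238 ]
yoke_knob top [329.7, 186.4] 0.69 [0.5211 0.0019 0.238 ]
stud side [303.3, 196.4] 0.95 [0.5055 0.0253 0.215 ]
stud top [318.8, 196.0] 0.87 [0.4969 0.0337 0.215 ]
pivot side [277.8, 229.8] 0.94 [0.4606 0.1629 0.195 ]
pivot top [277.8, 207.6] 0.76 [0.4636 0.1564 0.195 ]
tall_jar_mid side [294.3, 235.5] 0.59 [0.4788 0.0906 0.133 ]
tall_jar_mid top [299.9, 206.0] 0.49 [0.4828 0.0934 0.133 ]
```

View pics/c6.png

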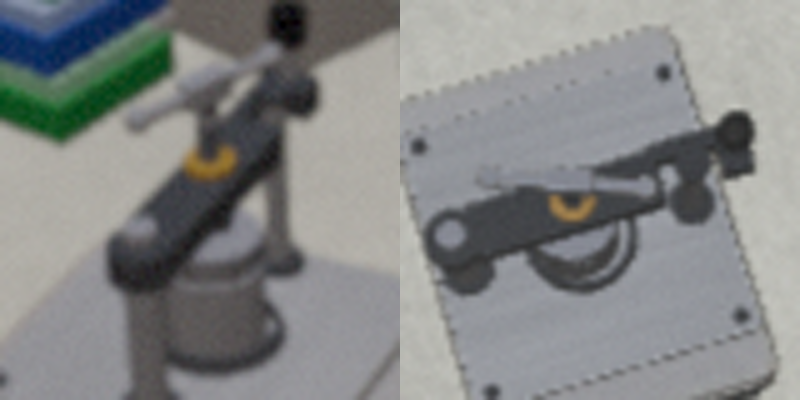

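Run:
```python
from h import *
z=.2535
for n,a,b in(('top',(281,197.2),(313.6,199.2)),('side',(277.2,203.8),(304.6,190.6))):
    A,B=atz(n,a,z),atz(n,b,z); d=B-A; print(n,A.round(4),B.round(4),((A+B)/2).round(4),np.linalg.norm(d),np.degrees(np.arctan2(d[1],d[0])))
```

```text
top [0.4824 0.1425 0.2535] [0.4781 0.0481 0.2535] [0.4803 0.0953 0.2535] 0.0944504951816282 -92.59177418170097
side [0.4803 0.1418 0.2535] [0.4761 0.0486 0.2535] [0.4782 0.0952 0.2535] 0.09335331072205334 -92.58677925739865
```

Run:
```python
from h import *
print(rel([.4797,.0956,.305],np.radians(180)));print(rel([.4797,.0956,.305],np.radians(267.4)))
```

```text
{'x': np.float64(1.4023), 'y': np.float64(-0.0265), 'z': np.float64(0.0081), 'wx': np.float64(0.0065), 'wy': np.float64(0.0041), 'wz': np.float64(-0.4081)}
{'x': np.float64(1.4023), 'y': np.float64(-0.0265), 'z': np.float64(0.0081), 'wx': np.float64(0.0025), 'wy': np.float64(0.0099), 'wz': np.float64(-0.8936)}
```

>>> {"name": "jog_arm", "arguments": {"plan": [{"x":0.12,"y":0,"z":0,"wx":0,"wy":0,"wz":-0.039},{"x":0.24,"y":0,"z":0,"wx":0,"wy":0,"wz":-0.078},{"x":0.36,"y":0,"z":0,"wx":0,"wy":0,"wz":-0.117},{"x":0.48,"y":0,"z":0,"wx":0,"wy":0,"wz":-0.156},{"x":0.6,"y":-0.01,"z":0,"wx":0,"wy":0,"wz":-0.195},{"x":0.7,"y":-0.01,"z":0,"wx":0,"wy":0,"wz":-0.234},{"x":0.8,"y":-0.02,"z":0,"wx":0,"wy":0,"wz":-0.273},{"x":0.9,"y":-0.02,"z":0,"wx":0,"wy":0,"wz":-0.312},{"x":1,"y":-0.02,"z":0,"wx":0,"wy":0,"wz":-0.351},{"x":1,"y":-0.02,"z":0,"wx":0.006,"wy":0.004,"wz":-0.39},{"x":1,"y":-0.02,"z":0,"wx":0.006,"wy":0.004,"wz":-0.43},{"x":1,"y":-0.02,"z":0,"wx":0.006,"wy":0.004,"wz":-0.46}]}}

```text
t: 15.95
eef_pos: [0.5039, 0.0194, 0.3067]
tool_rot: [0.001, -0.085, 0.996, -0.0]
contact_force: [-0.6, -0.2, 0.2]
gripper_width: 0.5
```

Run:
```python
from h import *
print(rel([.4797,.0956,.305],np.radians(267.4)),st()[0]['q'].round(2))
```

```text
{'x': np.float64(0.0544), 'y': np.float64(0.3958), 'z': np.float64(0.008), 'wx': np.float64(-0.0008), 'wy': np.float64(0.0004), 'wz': np.float64(-0.4312)} [ 0.57  0.21 -0.84  1.82  0.17  1.18  1.42]
```

>>> {"name": "jog_arm", "arguments": {"plan": [{"x":0.005,"y":0.04,"z":0,"wx":0,"wy":0,"wz":-0.039},{"x":0.01,"y":0.08,"z":0,"wx":0,"wy":0,"wz":-0.078},{"x":0.015,"y":0.12,"z":0,"wx":0,"wy":0,"wz":-0.117},{"x":0.02,"y":0.16,"z":0,"wx":0,"wy":0,"wz":-0.156},{"x":0.025,"y":0.2,"z":0,"wx":0,"wy":0,"wz":-0.195},{"x":0.03,"y":0.24,"z":0,"wx":0,"wy":0,"wz":-0.234},{"x":0.035,"y":0.28,"z":0,"wx":0,"wy":0,"wz":-0.273},{"x":0.04,"y":0.32,"z":0,"wx":0,"wy":0,"wz":-0.312},{"x":0.045,"y":0.36,"z":0,"wx":0,"wy":0,"wz":-0.351},{"x":0.0544,"y":0.3958,"z":0,"wx":0,"wy":0,"wz":-0.39},{"x":0.0544,"y":0.3958,"z":0,"wx":0,"wy":0,"wz":-0.4312},{"x":0.0544,"y":0.3958,"z":0,"wx":0,"wy":0,"wz":-0.4312}]}}

```text
t: 16.95
eef_pos: [0.4795, 0.0961, 0.3067]
tool_rot: [0.001, -0.693, 0.721, -0.001]
contact_force: [0.7, 1.0, -0.4]
gripper_width: 0.501
```

Run:
```python
from h import *
print(rel([.4797,.0956,.235],np.radians(267.4)),st()[0]['q'].round(2),st()[1])
```

```text
{'x': np.float64(0.002), 'y': np.float64(-0.0001), 'z': np.float64(0.3584), 'wx': np.float64(-0.0009), 'wy': np.float64(-0.0002), 'wz': np.float64(0.0017)} [ 0.65  0.25 -1.12  1.84  0.24  1.2   2.55] [0.47949167 0.09605086 0.30667359]
```

>>> {"name": "jog_arm", "arguments": {"plan": [{"x":0.002,"y":0,"z":0.08,"wx":0,"wy":0,"wz":0},{"x":0.002,"y":0,"z":0.17,"wx":0,"wy":0,"wz":0},{"x":0.002,"y":0,"z":0.26,"wx":0,"wy":0,"wz":0},{"x":0.002,"y":0,"z":0.35,"wx":-0.0009,"wy":0,"wz":0.0017},{"x":0.002,"y":0,"z":0.355,"wx":-0.0009,"wy":0,"wz":0.0017},{"x":0.002,"y":0,"z":0.355,"wx":-0.0009,"wy":0,"wz":0.0017}]}}

```text
t: 17.45
eef_pos: [0.4792, 0.0953, 0.2352]
tool_rot: [-0.001, -0.69, 0.724, 0.0]
contact_force: [-0.7, 1.3, 0.7]
gripper_width: 0.498
```

>>> {"name": "jog_arm", "arguments": {"plan": [{"x":0,"y":0,"z":0,"wx":0,"wy":0,"wz":0},{"x":0,"y":0,"z":0,"wx":0,"wy":0,"wz":0},{"x":0,"y":0,"z":0,"wx":0,"wy":0,"wz":0},{"x":0,"y":0,"z":0,"wx":0,"wy":0,"wz":0},{"x":0,"y":0,"z":0,"wx":0,"wy":0,"wz":0},{"x":0,"y":0,"z":0,"wx":0,"wy":0,"wz":0}], "hand": -1, "grip_force": 50}}

```text
t: 17.95
eef_pos: [0.4815, 0.0955, 0.2367]
tool_rot: [0.001, -0.69, 0.724, -0.001]
contact_force: [5.2, -0.2, -2.0]
gripper_width: 0.147
```

```bash
cat > s.py <<'E'
from h import *
o,e,r=st(); x=r.as_matrix()[:,0]
print(e.round(4),'F',o['contact_force'].round(1),'T',o['torque'].round(3),'w',o['gripper_width'].round(3),'q',o['q'].round(2),'yaw',np.degrees(np.arctan2(x[1],x[0])).round(1),'tilt',r.as_matrix()[:,2].round(3),'t',o['t'])
E
python3 s.py
```

```text
Traceback (most recent call last):
  File "s.py", line 3, in <module>
    print(e.round(4),'F',o['contact_force'].round(1),'T',o['torque'].round(3),'w',o['gripper_width'].round(3),'q',o['q'].round(2),'yaw',np.degrees(np.arctan2(x[1],x[0])).round(1),'tilt',r.as_matrix()[:,2].round(3),'t',o['t'])
                                                                                  ^^^^^^^^^^^^^^^^^^^^^^^^
AttributeError: 'float' object has no attribute 'round'
```

>>> {"name": "jog_arm", "arguments": {"plan": [{"x":0,"y":0,"z":0.001,"wx":0,"wy":0,"wz":0.036},{"x":0,"y":0,"z":0.001,"wx":0,"wy":0,"wz":0.072},{"x":0,"y":0,"z":0.002,"wx":0,"wy":0,"wz":0.108},{"x":0,"y":0,"z":0.003,"wx":0,"wy":0,"wz":0.144},{"x":0,"y":0,"z":0.004,"wx":0,"wy":0,"wz":0.18},{"x":0,"y":0,"z":0.004,"wx":0,"wy":0,"wz":0.216},{"x":0,"y":0,"z":0.005,"wx":0,"wy":0,"wz":0.252},{"x":0,"y":0,"z":0.006,"wx":0,"wy":0,"wz":0.288},{"x":0,"y":0,"z":0.007,"wx":0,"wy":0,"wz":0.324},{"x":0,"y":0,"z":0.0075,"wx":0,"wy":0,"wz":0.36},{"x":0,"y":0,"z":0.008,"wx":0,"wy":0,"wz":0.39},{"x":0,"y":0,"z":0.008,"wx":0,"wy":0,"wz":0.39}]}}

```text
t: 18.95
eef_pos: [0.4817, 0.0953, 0.2352]
tool_rot: [0.002, -0.146, 0.989, -0.0]
contact_force: [4.0, 0.0, -8.5]
gripper_width: 0.149
```

```bash
sed -i "s/o\['gripper_width'\].round(3)/round(o['gripper_width'],3)/" s.py; python3 s.py
```

```text
[0.4817 0.0953 0.2352] F [ 4.   0.  -8.5] T [ 0.064 -0.546  0.005] w 0.149 q [ 0.39  0.26 -0.82  1.94  0.22  1.03  1.33] yaw -163.2 tilt [ 0.004  0.    -1.   ] t 18.95
```

>>> {"name": "jog_arm", "arguments": {"plan": [{"x":0,"y":0,"z":0.001,"wx":0,"wy":0,"wz":0.03},{"x":0,"y":0,"z":0.002,"wx":0,"wy":0,"wz":0.06},{"x":0,"y":0,"z":0.003,"wx":0,"wy":0,"wz":0.09},{"x":0,"y":0,"z":0.004,"wx":0,"wy":0,"wz":0.12},{"x":0,"y":0,"z":0.005,"wx":0,"wy":0,"wz":0.15},{"x":0,"y":0,"z":0.005,"wx":0,"wy":0,"wz":0.15}]}}

```text
t: 19.45
eef_pos: [0.4818, 0.0952, 0.2345]
tool_rot: [0.002, 0.09, 0.996, 0.0]
contact_force: [0.5, -0.6, -2.8]
gripper_width: 0.155
```

```bash
python3 s.py
```

```text
[0.4818 0.0952 0.2345] F [ 0.5 -0.6 -2.8] T [-0.072 -0.171  0.022] w 0.155 q [ 0.32  0.24 -0.74  1.94  0.19  1.02  0.89] yaw 169.7 tilt [ 0.005  0.    -1.   ] t 19.45
```

>>> {"name": "jog_arm", "arguments": {"plan": [{"x":0,"y":0,"z":0.001,"wx":0,"wy":0,"wz":0.03},{"x":0,"y":0,"z":0.002,"wx":0,"wy":0,"wz":0.06},{"x":0,"y":0,"z":0.003,"wx":0,"wy":0,"wz":0.09},{"x":0,"y":0,"z":0.004,"wx":0,"wy":0,"wz":0.12},{"x":0,"y":0,"z":0.005,"wx":0,"wy":0,"wz":0.15},{"x":0,"y":0,"z":0.005,"wx":0,"wy":0,"wz":0.15}]}}

```text
t: 19.95
eef_pos: [0.4818, 0.0951, 0.2341]
tool_rot: [0.002, 0.319, 0.948, 0.001]
contact_force: [-0.6, -2.7, 0.4]
gripper_width: 0.152
```

```bash
python3 s.py
```

```text
[0.4818 0.0951 0.2341] F [-0.6 -2.7  0.4] T [-0.304  0.278  0.114] w 0.152 q [ 0.26  0.23 -0.67  1.95  0.17  1.01  0.44] yaw 142.8 tilt [ 0.005 -0.    -1.   ] t 19.95
```

>>> {"name": "jog_arm", "arguments": {"plan": [{"x":0,"y":0,"z":0.001,"wx":0,"wy":0,"wz":0.025},{"x":0,"y":0,"z":0.001,"wx":0,"wy":0,"wz":0.05},{"x":0,"y":0,"z":0.002,"wx":0,"wy":0,"wz":0.08},{"x":0,"y":0,"z":0.002,"wx":0,"wy":0,"wz":0.08}]}}

```text
t: 20.28
eef_pos: [0.4818, 0.095, 0.2341]
tool_rot: [0.002, 0.434, 0.901, 0.001]
contact_force: [-0.7, -2.0, -0.2]
gripper_width: 0.153
```

```bash
python3 s.py
```

```text
[0.4818 0.095  0.2341] F [-0.7 -2.  -0.2] T [-0.266  0.329  0.263] w 0.153 q [ 0.23  0.22 -0.63  1.95  0.16  1.01  0.2 ] yaw 128.6 tilt [ 0.005 -0.001 -1.   ] t 20.2833
```

>>> {"name": "jog_arm", "arguments": {"plan": [{"x":0,"y":0,"z":0.001,"wx":0,"wy":0,"wz":0.025},{"x":0,"y":0,"z":0.001,"wx":0,"wy":0,"wz":0.05},{"x":0,"y":0,"z":0.002,"wx":0,"wy":0,"wz":0.08},{"x":0,"y":0,"z":0.002,"wx":0,"wy":0,"wz":0.08}]}}

```text
t: 20.62
eef_pos: [0.4817, 0.095, 0.234]
tool_rot: [0.003, 0.541, 0.841, 0.001]
contact_force: [-1.3, -2.3, 1.6]
gripper_width: 0.151
```

```bash
python3 s.py
```

```text
[0.4817 0.095  0.234 ] F [-1.3 -2.3  1.6] T [-0.305  0.346  0.429] w 0.151 q [ 0.2   0.22 -0.59  1.95  0.15  1.01 -0.04] yaw 114.4 tilt [ 0.005 -0.001 -1.   ] t 20.6167
```

>>> {"name": "jog_arm", "arguments": {"plan": [{"x":0,"y":0,"z":0.001,"wx":0,"wy":0,"wz":0.025},{"x":0,"y":0,"z":0.001,"wx":0,"wy":0,"wz":0.055},{"x":0,"y":0,"z":0.001,"wx":0,"wy":0,"wz":0.055},{"x":0,"y":0,"z":0.001,"wx":0,"wy":0,"wz":0.055}]}}

```text
t: 20.95
eef_pos: [0.4817, 0.095, 0.234]
tool_rot: [0.003, 0.609, 0.793, 0.001]
contact_force: [-1.5, -1.6, 1.2]
gripper_width: 0.154
```

```bash
python3 s.py
```

```text
[0.4817 0.095  0.234 ] F [-1.5 -1.6  1.2] T [-0.268  0.317  0.438] w 0.154 q [ 0.18  0.22 -0.57  1.95  0.14  1.   -0.19] yaw 105.0 tilt [ 0.005 -0.002 -1.   ] t 20.95
```

>>> {"name": "jog_arm", "arguments": {"plan": [{"x":0,"y":0,"z":0,"wx":0,"wy":0,"wz":0.02},{"x":0,"y":0,"z":0.001,"wx":0,"wy":0,"wz":0.04},{"x":0,"y":0,"z":0.001,"wx":0,"wy":0,"wz":0.05},{"x":0,"y":0,"z":0.001,"wx":0,"wy":0,"wz":0.05},{"x":0,"y":0,"z":0.001,"wx":0,"wy":0,"wz":0.05}]}}

```text
t: 21.37
eef_pos: [0.4817, 0.095, 0.2339]
tool_rot: [0.003, 0.667, 0.745, 0.001]
contact_force: [-1.7, -1.8, 1.3]
gripper_width: 0.155
```

```bash
python3 s.py
```

```text
[0.4817 0.095  0.2339] F [-1.7 -1.8  1.3] T [-0.354  0.394  0.623] w 0.155 q [ 0.16  0.21 -0.55  1.96  0.13  1.   -0.34] yaw 96.3 tilt [ 0.005 -0.002 -1.   ] t 21.3667
```

>>> {"name": "jog_arm", "arguments": {"plan": [{"x":0,"y":0,"z":0,"wx":0,"wy":0,"wz":0},{"x":0,"y":0,"z":0,"wx":0,"wy":0,"wz":0},{"x":0,"y":0,"z":0,"wx":0,"wy":0,"wz":0},{"x":0,"y":0,"z":0,"wx":0,"wy":0,"wz":0},{"x":0,"y":0,"z":-0.1,"wx":0,"wy":0,"wz":0},{"x":0,"y":0,"z":-0.25,"wx":0,"wy":0,"wz":0},{"x":0,"y":0,"z":-0.4,"wx":0,"wy":0,"wz":0},{"x":-0.3,"y":0,"z":-0.5,"wx":0,"wy":0,"wz":0},{"x":-0.5,"y":0,"z":-0.5,"wx":0,"wy":0,"wz":0},{"x":-0.7,"y":0,"z":-0.5,"wx":0,"wy":0,"wz":0},{"x":-0.9,"y":0,"z":-0.5,"wx":0,"wy":0,"wz":0},{"x":-1,"y":0,"z":-0.5,"wx":0,"wy":0,"wz":0}], "hand": 0}}

```text
t: 22.37
eef_pos: [0.5031, -0.1067, 0.335]
tool_rot: [0.003, 0.668, 0.745, 0.001]
contact_force: [0.6, 0.2, -0.5]
gripper_width: 0.497
```

```bash
python3 s.py
python3 - <<'E'
from h import *
S=snap('side','s7');T=snap('top','t7')
c=lambda im,x,y,w,h,k:cv2.resize(im[y:y+h,x:x+w],None,fx=k,fy=k,interpolation=2)
cv2.imwrite('pics/c7.png',np.hstack([c(S,250,180,80,80,5),c(T,264,162,80,80,5)])[:,:,::-1])
E
```

```text
[ 0.5031 -0.1067  0.335 ] F [ 0.6  0.2 -0.5] T [ 0.011 -0.069  0.016] w 0.497 q [ 0.43  0.14 -0.38  1.78  0.06  1.22  0.14] yaw 96.2 tilt [ 0.007 -0.003 -1.   ] t 22.3667
```

View pics/c7.png

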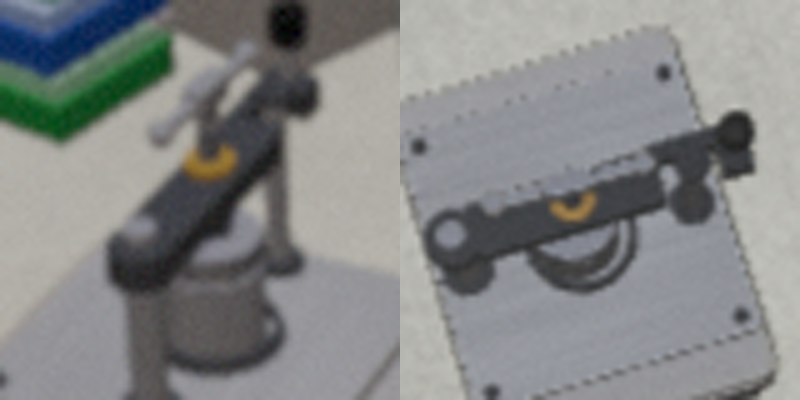

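```bash
python3 -c "
from station import bot; print(bot.hand_in())"
```

```text
the job is handed in; nothing more can be done
None
```

The tall jar is clamped in the mill, and I handed the job in with the gripper clear of everything, about 22 s into the 70 s limit. The hand-in gives no verdict.

- **Jar:** it went into the seat ring without side load. It reached the seat floor at the expected height (bottom at about 98 mm, with a light upward force), and the later views show it standing upright there.
- **Yoke:** I swung it by the knob until it stopped against the stud, with about 23 N of push and no further movement. The knob's position matches the expected home position, and both cameras show the yoke over the jar.
- **Screw:** I turned it clockwise in one grip, about 2.8 rad net. The resistance rose from about 0.02 Nm to about 0.6 Nm, which suggests a clamping force of roughly 105 to 115 N. After release the handle sprang back about 9°, which fits the rubber bush being wound to about 0.6 Nm.

**Checks that disagreed or were left out:**
- The torque readings were noisy. One step read 0.44 Nm where the trend predicted about 0.53 Nm, but the next reading of 0.62 Nm was back near the trend.
- The networks' pixel estimates differed from my ring and handle measurements by 5 to 10 mm in places, so I used my own measurements.
- I did not re-measure the other items on the bench at the end. I felt no unexpected contact force, and the arm did not come near them except when it passed over.

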